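Slide the sampling valve to inject and start the run

TASK

Inject the gas sample: with a fingertip, push the valve's slide lever along its slot, past the first detent in the middle, all the way to the second stop at the far end of the slot, then press the start button on the small box fully down and let it go. Only push the lever, do not pinch it; do not press the button before the lever is home, and leave the bottle, the vial and the flask standing where they are.

Things in the scene. Friction and masses are not known exactly. Their poses are not given: they have to be found in the camera images.
- valve: Gas-sampling valve, a white box fixed to the bench, 150 (x) x 170 (y) x 70 (z) mm; origin at the centre of its underside. Its flat deck (top) is 70 mm above the bench. A black slot in the deck runs along the box's own y axis, at x = -20 mm, and carries the lever. On the deck a gauge disc (34 mm wide, 7 mm high) lies at x = +50, y = +50 mm; three tube fittings stick out 24 mm from the +x side. The deck is free elsewhere.
- lever_handle (a point): Centre of the lever's upright black handle, a block 26 mm (valve x) by 16 mm (valve y, the way it slides) by 38 mm high, from 6 to 44 mm above the deck; this point lies 25 mm above the deck. At the start it stands at the -y end of the slot (valve frame x = -20, y = -30 mm); the second stop is at y = +30 mm. It stays upright and does not turn. The rear (-y) face is the one to push; pressing on its rear half and its front half at once counts as pinching.
- lever (a joint): Travel of the lever along the valve's own +y axis, in m: 0 at the start stop, 0.030 in the first detent, 0.060 at the second stop. A sprung plunger gives it three resting places: it takes about 6 to 8 N to leave the start and again to leave the detent, with crests at about 0.014 and 0.046. Let go short of a crest it springs back, past it it snaps on to the next resting place.
- start_box: Small grey start box fixed to the bench, 90 x 90 x 36 mm; origin at the centre of its underside. The button stands in the middle of its top.
- start_top (a point): Centre of the top face of the round white start button, 32 mm in diameter, pressed straight down.
- start (a joint): Travel of the start button in m: 0 released, 0.006 fully down; springs back; fully down takes 5 N.
- bottle: Loose amber bottle, black cap, 40 mm in diameter, 72 mm tall; origin at the centre of its underside. To be left alone.
- vial: Loose amber vial, black cap, 28 mm in diameter, 45 mm tall; origin at the centre of its underside. To be left alone.
- flask: Loose small amber flask with a thin neck, 58 mm in diameter, 102 mm tall; origin at the centre of its underside. To be left alone.
Not all that is in view belongs to the job. Of the things that look like the start_box, the largest one is meant.

How it is judged (in metres and radians):
On the way, in this order (a step that is already met when the one before it is completed fails the run):
1. the lever is past its first detent and home at the second stop (value of joint lever above 0.057 m), for 0.2 s.
2. the start button is pressed down (value of joint start above 0.0045 m), for 0.04 s.
At the end, for the whole second after the job is handed in: The lever rests at the second stop (within 3 mm), the start button has been pressed and is up again (within 1.5 mm), and the bottle, vial and flask stand upright within 10 mm of where they were (value of joint lever above 0.057 m and value of joint start below 0.0015 m and distance of each of bottle, vial, flask from where it was at the start of the episode below 0.01 m and angle between each of bottle, vial, flask's own z axis and vertical below 0.15 rad); the robot touches nothing.
It fails at once if the start button is pressed before the lever is at the second stop (value of joint start above 0.003 m and value of joint lever below 0.055 m).
It fails at once if the lever's handle is pinched (fingers press on both of its halves) (contact force between the fingers and lever_c0 above 2 N and contact force between the fingers and lever_c1 above 2 N).
It fails at once if the bottle, vial or flask is moved, lifted or tipped (distance of any of bottle, vial, flask from where it was at the start of the episode above 0.01 m or angle between any of bottle, vial, flask's own z axis and vertical above 0.15 rad).
It also fails if it takes over 45 s, if anything falls off the work surface, if the arm or the gripper's body presses on something with over 40 N, if the wrist force passes 120 N, or if a joint passes its speed limit or range.

ROBOT

A 6-joint arm with a two-finger parallel gripper is mounted at the origin on the work surface. World frame = base frame: x ahead of the robot, y to its left, z up, the work surface at z = 0. Lengths are in m, angles in degrees, forces in N, time in s.
With the tool pointing down it reaches from about 0.4 to 0.825 m from the base axis. Payload 7 kg.
Tool frame: the origin (TCP) lies midway between the tips of the shut fingers; the grasp point (between the pads) lies 19 mm behind it; z points along the fingers, y is the direction in which the jaws open and shut (so a half turn about z gives the same grasp; the last joint's range is limited). The gripper opens to 88 mm and grips with 3 to 60 N. Pads are 19 mm wide; open, the fingers measure 130 mm over their backs; the gripper's body (78 mm by 193 mm) begins 47 mm behind the grasp point.
Start: joints at [16.507, 20.546, 0.682, 0, -70.136, -16.507], TCP at [0.675, -0, 0.227] pointing down, gripper open.
Joint ranges: [-176.03, 176.03], [-82.01, 121.73], [-58.28, 71.71], [-173.87, 95.51], [-174.79, -0.11], [-173.66, 173.66]. Speed limits (degrees/s): [136.94, 136.94, 172.46, 180, 180, 180].

INTERFACE

Orientations are given as a 3x3 rotation matrix whose columns are the frame's x, y, z axes.
In Python, from rig import robot gives the robot as it stands. Calls block until the motion is done:
- robot.goto(position, orientation): joint-space move of the TCP to a pose.
- robot.servo_line(position, ori=None, speed=0.15): straight line of the TCP; ori=None keeps the orientation; speed is the mean speed in m/s.
- robot.movej(angles): joint-space move.
- robot.move_gripper(opening): opening from 0.0 (shut) to 1.0 (fully open); the grip force is fixed at half the most; returns when the fingers have stopped.
- robot.dwell(seconds).
- robot.ik(position, orientation): joint angles nearest the present ones, or None.
- robot.grab_frame(name): name is "scene" or "side" or "wrist"; returns (picture, depth): 480x640x3 uint8, red, green, blue; 480x640 float32, m along the optical axis (not along the pixel's ray), 0 where there is no reading.
- robot.camera_info(name): a dict with "vfov" (degrees; the focal length in pixels is half the picture's height over the tangent of half this angle, whatever the lens; pixels are square), "cx", "cy" (the principal point, pixels), "view" (4x4, takes a point from world to camera coordinates); the wrist camera has in their place "T_tool_cam" (4x4, takes a point from camera to tool coordinates, whose origin is the TCP and whose axes are the flange's). Camera axes: x right, y down, z forward; pixel columns grow to the right and rows downward; lengths in m; the calibration is good to about 2 mm. A picture is of the moment at which its call begins: read the wrist's pose just before it. camera_info takes no time and is no camera call.
A pose or a line that the arm cannot do raises robot.Unreachable and nothing moves.
- robot.job_done(): hands the job in, once; it reports no verdict.
Readings, each from a call of its own:
- robot.read_t(): time.
- robot.read_qpos(): joint angles.
- robot.read_qvel(): joint speeds.
- robot.read_effort(): joint torques, N m.
- robot.read_position(): TCP position.
- robot.read_tcp_rot(): TCP orientation.
- robot.read_force(): force on the tool from outside, world axes, zero at the start.
- robot.read_ft_torque(): the same for the moment, N m.
- robot.read_grip_width(): opening from 0.0 (shut) to 1.0 (fully open).
Only numpy, scipy, OpenCV 4.12 (cv2) and the standard library are available. Lean on these libraries where they do the work, as an engineer would, in place of code of your own. Each camera call takes 0.05 s, during which the arm holds its last target. There are 200 camera calls.

## Working session

There is one attempt and no reset: what is moved stays moved. The work goes in short steps, each a Python script; the robot and the scene stay as the last script left them, time stands still between calls to the robot, and variables do not carry over. Pictures are saved under pics/ and viewed, about 8 in all and at most 12, crops included, and the job is handed in when it is done.

```bash
mkdir -p pics; cat > h.py <<'E'
import numpy as np, cv2
from rig import robot
def grab(name,tag):
    R=np.array(robot.read_tcp_rot());p=np.array(robot.read_position())
    im,d=robot.grab_frame(name); i=robot.camera_info(name)
    if name=="wrist":
        T=np.eye(4);T[:3,:3]=R;T[:3,3]=p;T=T@np.array(i["T_tool_cam"])
    else: T=np.linalg.inv(np.array(i["view"]))
    f=240/np.tan(np.radians(i["vfov"])/2)
    np.savez(f"pics/{tag}.npz",im=im,d=d,T=T,f=f,c=[i["cx"],i["cy"]])
    cv2.imwrite(f"pics/{tag}.png",im[:,:,::-1])
    return i
def cloud(tag):
    z=np.load(f"pics/{tag}.npz");d=z["d"];v,u=np.mgrid[:480,:640]
    P=np.stack([(u-z["c"][0])*d/z["f"],(v-z["c"][1])*d/z["f"],d],-1)
    W=P@z["T"][:3,:3].T+z["T"][:3,3];W[d==0]=np.nan
    return z["im"],W
E
python3 - <<'E'
from h import *
for n in("scene","side","wrist"): print(grab(n,n+"0"))
print(robot.read_t())
E
```

```text
{'vfov': 47.590807228173965, 'cx': 316.4097212198573, 'cy': 246.283543754854, 'view': array([[ 0.41345688,  0.91049447,  0.00729553, -0.19392223],
       [ 0.68216777, -0.30444653, -0.66480031, -0.3262428 ],
       [-0.60307591,  0.27984303, -0.74698549,  1.51775494],
       [ 0.        ,  0.        ,  0.        ,  1.        ]])}
{'vfov': 51.81927774705687, 'cx': 317.7982893887338, 'cy': 248.39428517313186, 'view': array([[ 0.92399954, -0.38214726,  0.01372301, -0.52355586],
       [-0.2102314 , -0.53764389, -0.81654259,  0.17488021],
       [ 0.3194176 ,  0.75159997, -0.57712206,  0.92433413],
       [ 0.        ,  0.        ,  0.        ,  1.        ]])}
{'vfov': 68.80376759397785, 'cx': 321.65630876093064, 'cy': 239.6909214925592, 'T_tool_cam': array([[-1.10406470e-04, -9.68857923e-01, -2.47617272e-01,
         6.67779716e-02],
       [ 9.99999949e-01, -3.25718186e-05, -3.18430936e-04,
         1.94349945e-04],
       [ 3.00448990e-04, -2.47617295e-01,  9.68857877e-01,
        -1.57189026e-01],
       [ 0.00000000e+00,  0.00000000e+00,  0.00000000e+00,
         1.00000000e+00]])}
0.15
```

View pics/scene0.png

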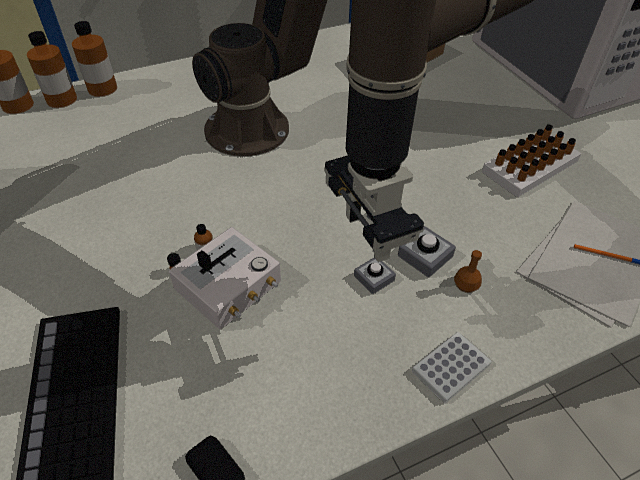

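View pics/side0.png

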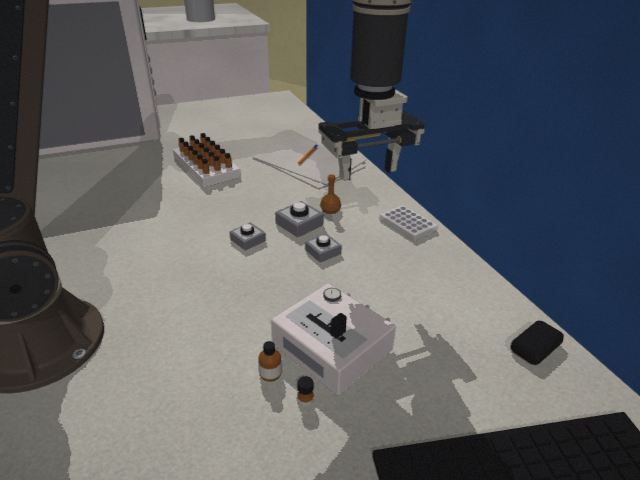

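The scene view shows the valve at about (225,270), its handle at (204,258) and the gauge at (258,264). The largest start box is at (427,250), with a smaller look-alike at (375,275) and the flask at (468,275). In the side view the valve is at (333,330), the handle at (338,325) and the big box at (299,217). Two smaller boxes are at (247,235) and (323,247), the bottle at (270,362) and the vial at (305,390).

```bash
python3 - <<'E'
from h import *
for t in("scene0","side0"):
    im,W=cloud(t); x,y,z=W[...,0],W[...,1],W[...,2]
    g=im.astype(int)
    print(t,"bench z",np.nanmedian(z[np.abs(z)<.02]))
    seeds={"scene0":dict(valve=(225,275),big=(427,250),small=(375,275),gauge=(258,264),handle=(204,258),vial=(173,259),bottle=(201,229),flask=(475,255)),
     "side0":dict(valve=(320,345),big=(299,217),small=(247,235),small2=(323,247),gauge=(333,294),handle=(339,322),bottle=(269,348),vial=(305,383),flask=(332,180))}[t]
    for k,(u,v) in seeds.items(): print(k,np.round(np.nanmedian(W[v-2:v+3,u-2:u+3].reshape(-1,3),0),4))
    u,v=seeds["valve"];c=np.nanmedian(W[v-2:v+3,u-2:u+3].reshape(-1,3),0)
    def rect(c,r,lo,hi,nm):
        m=(np.hypot(x-c[0],y-c[1])<r)&(z>lo)&(z<hi)
        n,l,st,ce=cv2.connectedComponentsWithStats(m.astype(np.uint8)); i=1+np.argmax(st[1:,4])
        P=W[l==i]; print(nm,len(P),"z",np.median(P[:,2]),cv2.minAreaRect((P[:,:2]*1000).astype(np.float32)))
        return P
    rect(c,.16,.064,.076,"deck")
    for nm in("big","small","small2"):
        if nm in seeds:
            u,v=seeds[nm];b=np.nanmedian(W[v-2:v+3,u-2:u+3].reshape(-1,3),0)
            rect(b,.08,.02,.042,nm+" box"); P=rect(b,.03,b[2]-.004,b[2]+.004,nm+" btn");print(np.median(P,0))
    m=(np.hypot(x-c[0],y-c[1])<.12)&(z>.085)&(g.max(-1)<70); P=W[m]; print("handle pts",len(P),P.min(0),P.max(0))
    Q=P[P[:,2]>P[:,2].max()-.006];print("handle top",len(Q),np.median(Q,0),cv2.minAreaRect((Q[:,:2]*1000).astype(np.float32)))
E
```

```text
scene0 bench z -0.00023292948111353073
valve [ 0.5293 -0.2273  0.0697]
big [0.6188 0.1912 0.0447]
small [0.6247 0.0632 0.0323]
gauge [ 0.5342 -0.1594  0.0758]
handle [ 0.507  -0.2575  0.1128]
vial [ 0.4226 -0.31    0.0449]
bottle [ 0.3876 -0.2352  0.0705]
flask [0.7076 0.2373 0.1005]
deck 4571 z 0.06971146452099164 ((505.1650390625, -221.80003356933594), (152.586669921875, 171.86427307128906), 22.959697723388672)
big box 1040 z 0.03516740771814186 ((604.45166015625, 204.1171875), (90.6496353149414, 92.6275634765625), 19.76000213623047)
big btn 110 z 0.046231517595161475 ((610.7942504882812, 197.15707397460938), (45.24080276489258, 27.264171600341797), 51.045082092285156)
[0.6159662  0.19182734 0.04623152]
small box 701 z 0.02563762015358617 ((611.0015869140625, 69.88993835449219), (67.24633026123047, 64.90038299560547), 12.721309661865234)
small btn 92 z 0.03316122049053688 ((614.9478149414062, 67.12422180175781), (33.30051803588867, 28.856271743774414), 43.78839111328125)
[0.61984958 0.06406997 0.03316122]
handle pts 182 [ 0.48600427 -0.26854652  0.08593888] [ 0.51499507 -0.24623328
[... 1092 characters left out ...]
4 ((453.96746826171875, 172.12362670898438), (51.23514175415039, 46.348114013671875), 16.393762588500977)
[0.44883239 0.16622253 0.02593256]
small2 box 464 z 0.02583717622083198 ((607.2513427734375, 70.98399353027344), (66.68580627441406, 67.02423858642578), 12.948854446411133)
small2 btn 185 z 0.025695141218658124 ((603.604248046875, 60.443336486816406), (52.60428237915039, 47.16975021362305), 10.495851516723633)
[0.59797054 0.0540568  0.02569514]
handle pts 277 [ 0.48108493 -0.26848194  0.08500526] [ 0.5086545  -0.24621851  0.11675835]
handle top 102 [ 0.49427807 -0.25791043  0.11341149] ((495.7933044433594, -256.3483581542969), (26.108898162841797, 15.449234008789062), 22.666690826416016)
```

```bash
cat >> h.py <<'E'
a=np.radians(22.8); ex=np.array([np.cos(a),np.sin(a),0]); ey=np.array([-np.sin(a),np.cos(a),0]); vc=np.array([.504,-.2215,0])
def V(x,y,z): return vc+ex*x+ey*y+np.array([0,0,z])
dn=np.array([0,0,-1.])
def ori(yax): return np.stack([np.cross(yax,dn),yax,dn],1)
E
python3 - <<'E'
from h import *
print(np.round(robot.read_tcp_rot(),2))
print(robot.read_qpos())
best=None
for s in(1,-1):
    R=ori(s*ex); q=robot.ik(V(-.02,-.066,.2),R); q2=robot.ik(V(-.02,.02,.092),R); print(s,q,q2)
    if q is not None and q2 is not None:
        c=np.abs(np.array(q)-robot.read_qpos()).max()
        if best is None or c<best[0]: best=(c,s)
s=best[1];print("sign",s);R=ori(s*ex)
robot.move_gripper(0.0)
robot.goto(V(-.02,-.066,.2),R)
grab("wrist","w1");grab("scene","s1")
im,W=cloud("w1");x,y,z=W[...,0],W[...,1],W[...,2]
m=(np.hypot(x-vc[0],y-vc[1])<.12)&(z>.105)&(z<.12)
P=W[m];L=np.c_[(P-vc)@ex,(P-vc)@ey];print(len(P),np.median(P[:,2]) if len(P) else 0,L.min(0),L.max(0))
im,W=cloud("scene0");x,y,z=W[...,0],W[...,1],W[...,2]
m=(np.hypot(x-.601,y-.204)<.03)&(z>.039);P=W[m];print("btn",len(P),P.min(0),P.max(0),np.percentile(P[:,2],[50,80,90,95]))
im,W=cloud("s1");x,y,z=W[...,0],W[...,1],W[...,2]
m=(np.hypot(x-.601,y-.204)<.03)&(z>.039);P=W[m];print("btn unoccl",len(P),P.min(0),P.max(0),np.percentile(P[:,2],[50,80,90,95]))
P=P[P[:,2]>np.percentile(P[:,2],90)-.003];print(np.median(P,0),cv2.minAreaRect((P[:,:2]*1000).astype(np.float32)))
print(robot.read_t(),robot.read_grip_width(),robot.read_force())
E
```

```text
[[-0. -1. -0.]
 [-1.  0. -0.]
 [ 0.  0. -1.]]
[ 1.65063070e+01  2.05813767e+01  6.44946015e-01 -1.31484187e-02
 -7.01336409e+01 -1.65056333e+01]
1 [ -10.52970532   13.46983424  -12.8857087     0.          -63.64445705
 -146.67029468] [  -2.26081558   13.82087409  -28.6351293     0.          -47.54399661
 -154.93918442]
-1 [-10.52970532  13.46983424 -12.8857087    0.         -63.64445705
  33.32970532] [ -2.26081558  13.82087409 -28.6351293    0.         -47.54399661
  25.06081558]
sign -1
35 0.11257960904174369 [-0.01978873 -0.03851501] [-0.01293818 -0.02802244]
btn 334 [0.57727043 0.17932926 0.03900541] [0.62916935 0.22905874 0.06289161] [0.04963007 0.05702694 0.05811028 0.0589947 ]
btn unoccl 334 [0.57135929 0.18028724 0.03908063] [0.62672612 0.22778431 0.06090073] [0.0494293  0.05703214 0.05845299 0.05926532]
[0.60220278 0.20373335 0.0574871 ] ((603.5751953125, 204.04815673828125), (30.142227172851562, 31.857345581054688), 60.25445556640625)
2.9417 0.007607827846039818 [ 0.67614623 -1.41799585  0.37842802]
```

View pics/w1.png

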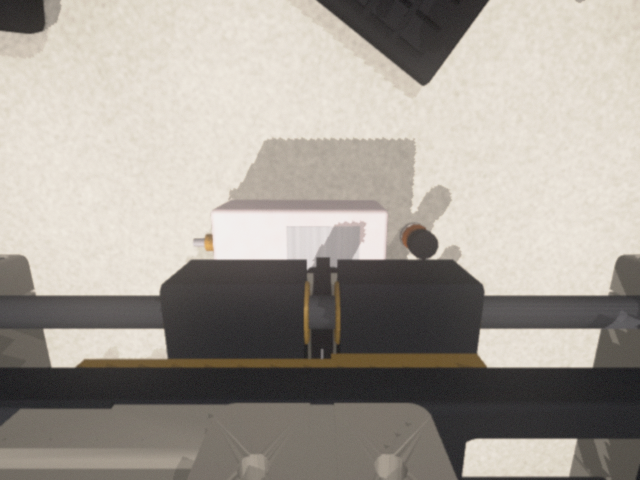

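The wrist picture shows the valve edge-on at (300,235) and the vial at (418,240), well clear to the side. The fingers are behind the handle, so I'm pushing now.

```bash
python3 - <<'E'
from h import *
robot.servo_line(V(-.02,-.066,.094),speed=.1)
f0=np.array(robot.read_force());log=[]
y=-.056
robot.servo_line(V(-.02,y,.094),speed=.06)
while y<.026:
    y+=.003; robot.servo_line(V(-.02,y,.094),speed=.05)
    p=np.array(robot.read_position()); F=np.array(robot.read_force())-f0
    log.append((round(1000*(p-vc)@ey,1),round(F@ey,1),round(F@ex,1),round(F[2],1)))
    if y>-.005 and F@ey<-14: break
print(*log,sep="\n")
grab("side","side2");grab("scene","s2");print(robot.read_t())
for t in("side2","s2"):
    im,W=cloud(t);x,yy,z=W[...,0],W[...,1],W[...,2];L=(W-vc)
    lx,ly=L@ex,L@ey
    m=(np.abs(lx+.02)<.02)&(np.abs(ly)<.06)&(z>.1075)&(z<.118);P=ly[m];print(t,len(P),np.percentile(P,[2,25,50,75,98]) if len(P) else 0)
i=cv2.imread("pics/side2.png")[240:420,220:460];j=cv2.imread("pics/s2.png")[180:360,120:360]
cv2.imwrite("pics/c2.png",cv2.resize(np.hstack([i,j]),None,fx=1.6,fy=1.6))
E
```

```text
(np.float64(-52.9), np.float64(0.2), np.float64(-0.2), np.float64(-1.1))
(np.float64(-49.9), np.float64(1.3), np.float64(-0.9), np.float64(-0.1))
(np.float64(-47.4), np.float64(-4.1), np.float64(-1.0), np.float64(-3.2))
(np.float64(-44.2), np.float64(-2.8), np.float64(-1.3), np.float64(-3.1))
(np.float64(-40.8), np.float64(-1.4), np.float64(-0.4), np.float64(-2.8))
(np.float64(-37.6), np.float64(0.5), np.float64(-0.6), np.float64(-0.8))
(np.float64(-34.5), np.float64(1.6), np.float64(0.1), np.float64(-0.5))
(np.float64(-31.8), np.float64(0.2), np.float64(-0.0), np.float64(-0.4))
(np.float64(-28.9), np.float64(1.6), np.float64(-0.4), np.float64(-0.2))
(np.float64(-25.8), np.float64(1.9), np.float64(-0.0), np.float64(-1.4))
(np.float64(-22.8), np.float64(1.4), np.float64(0.0), np.float64(0.1))
(np.float64(-19.9), np.float64(0.8), np.float64(-0.9), np.float64(-1.4))
(np.float64(-17.5), np.float64(-3.6), np.float64(0.0), np.float64(-1.7))
(np.float64(-14.4), np.float64(-5.2), np.float64(-0.7), np.float64(-2.4))
(np.float64(-11.0), np.float64(-2.7), np.float64(0.6), np.float64(-0.2))
(np.float64(-7.8), np.float64(-1.4), np.float64(0.2), np.float64(-1.1))
(np.float64(-4.5), np.float64(-0.1), np.float64(-0.6), np.float64(-0.6))
(np.float64(-1.5), np.float64(1.0), np.float64(-0.4), np.float64(-0.9))
(np.float64(1.2), np.float64(0.7), np.float64(-1.3), np.float64(0.0))
(np.float64(4.2), np.float64(1.2), np.float64(-0.1), np.float64(-1.4))
(np.float64(7.1), np.float64(0.6), np.float64(0.1), np.float64(-0.6))
(np.float64(10.1), np.float64(1.3), np.float64(-0.5), np.float64(-0.9))
(np.float64(11.6), np.float64(-9.4), np.float64(-1.8), np.float64(-5.1))
(np.float64(12.2), np.float64(-25.1), np.float64(-4.8), np.float64(-12.3))
10.5667
side2 107 [0.00120164 0.00288384 0.0048046  0.01310404 0.03019916]
s2 39 [-0.00047038  0.00072134  0.00150521  0.00440779  0.00973637]
```

View pics/c2.png

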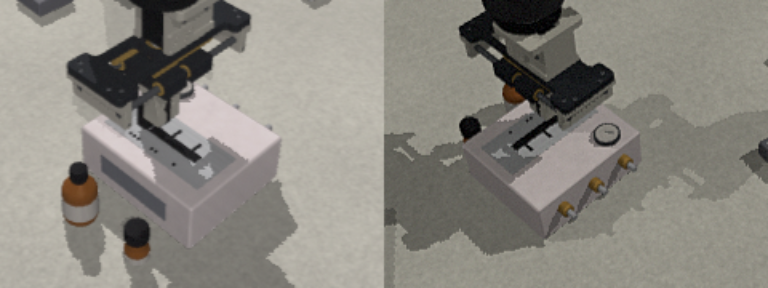

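Contact began with the TCP at about y=-49 mm (valve frame). Two crests showed up, then a hard stop about 60 mm further on (25 N). In the crops the handle is hidden by the fingers at the far end, and the bottle and vial are undisturbed. I'll back off, check the handle, then go over the button.

```bash
python3 - <<'E'
from h import *
robot.servo_line(V(-.02,-.012,.094),speed=.08)
robot.servo_line(V(-.02,-.012,.2),speed=.15)
j=np.array([-.3,.954,0]);j/=np.linalg.norm(j)
q0=np.array(robot.read_qpos());B=np.array([.603,.204,0])
R=min((ori(s*j) for s in(1,-1)),key=lambda R:np.abs(np.array(robot.ik(B+[0,0,.15],R))-q0).max())
robot.goto(B+[0,0,.15],R)
grab("side","side3");grab("scene","s3");print(robot.read_t())
for t in("side3","s3"):
    im,W=cloud(t);z=W[...,2];L=(W-vc);lx,ly=L@ex,L@ey
    m=(np.abs(lx+.02)<.02)&(np.abs(ly)<.06)&(z>.1075)&(z<.118);P=ly[m];print(t,len(P),np.percentile(P,[2,50,98]))
i=cv2.imread("pics/side3.png")[120:420,180:440];j=cv2.imread("pics/s3.png")[130:330,340:540]
cv2.imwrite("pics/c3.png",np.hstack([cv2.resize(i,(520,600)),cv2.resize(j,(280,280)) if 0 else cv2.copyMakeBorder(cv2.resize(j,(280,280)),0,320,0,0,0)]))
E
```

```text
13.7083
side3 120 [0.02271595 0.02882972 0.03792134]
s3 89 [0.02120038 0.02803167 0.03601388]
```

View pics/c3.png

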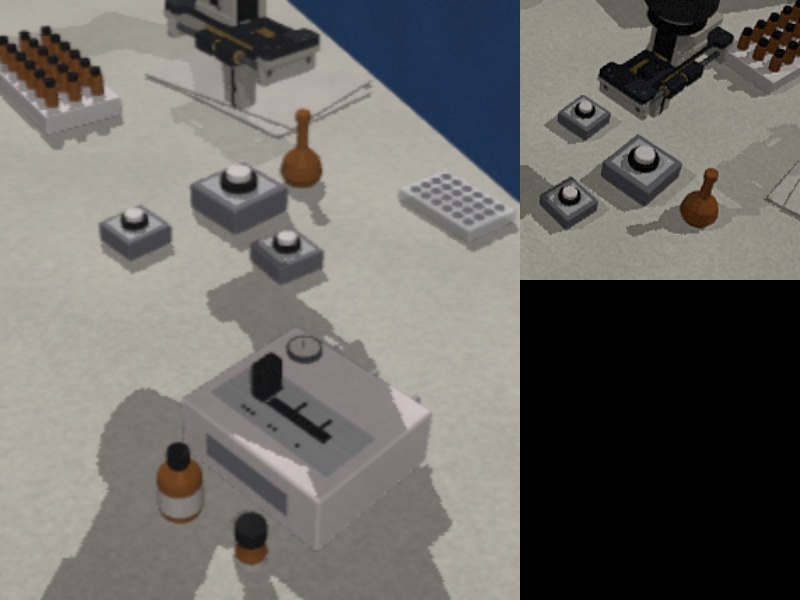

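The handle is home: its top is centred at about +29.5 mm. In both crops the three bottles stand as before and the gripper is above the big box. Next I press with force feedback.

```bash
python3 - <<'E'
from h import *
B=np.array([.603,.204,0])
robot.servo_line(B+[0,0,.066],speed=.1)
robot.dwell(.2);f0=np.array(robot.read_force())[2];z=.066;log=[]
while z>.044:
    z-=.001;robot.servo_line(B+[0,0,z],speed=.02)
    F=robot.read_force()[2]-f0;log.append((round(1000*robot.read_position()[2],1),round(F,1)))
    if F>15: break
robot.dwell(.2);print(log,robot.read_force()[2]-f0,robot.read_position())
robot.servo_line(B+[0,0,.16],speed=.1)
robot.dwell(.3);print(robot.read_t(),robot.read_force())
grab("side","side4");grab("scene","s4")
for t in("side4","s4"):
    im,W=cloud(t);z=W[...,2];L=(W-vc);lx,ly=L@ex,L@ey
    m=(np.abs(lx+.02)<.02)&(np.abs(ly)<.06)&(z>.1075)&(z<.118);P=ly[m];print(t,len(P),np.percentile(P,[2,50,98]))
for t in("side0","side3","side4"):
    im,W=cloud(t);z=W[...,2]
    m=(np.hypot(W[...,0]-.603,W[...,1]-.204)<.03)&(z>.039)&(z<.08);print(t,"btn",m.sum(),np.percentile(z[m],[80,90,95]))
i=cv2.imread("pics/side4.png")[120:420,180:440]
cv2.imwrite("pics/c4.png",cv2.resize(i,(520,600)))
E
```

```text
[(np.float64(65.1), np.float64(0.8)), (np.float64(63.9), np.float64(-1.1)), (np.float64(62.8), np.float64(0.5)), (np.float64(61.9), np.float64(0.0)), (np.float64(60.9), np.float64(-0.3)), (np.float64(59.9), np.float64(-1.1)), (np.float64(58.9), np.float64(0.7)), (np.float64(58.2), np.float64(1.2)), (np.float64(57.1), np.float64(1.8)), (np.float64(56.1), np.float64(1.8)), (np.float64(55.1), np.float64(3.4)), (np.float64(54.1), np.float64(3.9)), (np.float64(53.1), np.float64(4.3)), (np.float64(52.3), np.float64(6.2)), (np.float64(52.2), np.float64(12.1)), (np.float64(52.1), np.float64(18.2))] 18.029294792353983 [0.60324297 0.20406332 0.05205156]
20.65 [0.47532431 0.38072291 0.40009759]
side4 117 [0.02286513 0.02870976 0.03800641]
s4 86 [0.0212232  0.02833395 0.03630725]
side0 btn 212 [0.05709468 0.05846301 0.05909626]
side3 btn 213 [0.05752207 0.05830164 0.0588037 ]
side4 btn 210 [0.05728338 0.05854334 0.05902725]
```

View pics/c4.png

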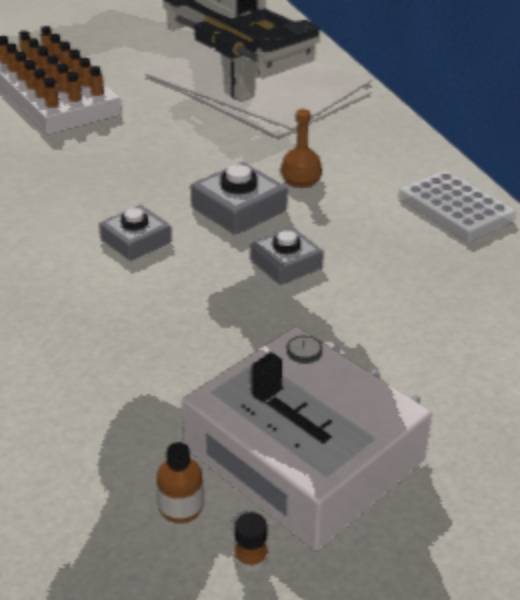

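The picture shows the lever home and the button back up. The bottle, vial and flask haven't moved, and the gripper is clear.

```bash
python3 -c "
from rig import robot
robot.job_done();print(robot.read_t())"
```

```text
the job is handed in; nothing more can be done
the job is handed in; nothing more can be done
```

I pushed the lever to the second stop, pressed and released the start button on the largest box, and handed the job in at about 21 s. The hand-in gives no verdict.

- **Lever:** I pushed the rear face of the handle with the shut fingertips. I felt both crests, then a hard stop of about 25 N some 60 mm after first contact. After backing off, and again after the button press, both cameras put the handle at about +29 mm in the valve frame, where +30 mm is the second stop.
- **Button:** It went down about 6 mm, from 58 to 52 mm high, with roughly 5 to 6 N before the bottom and 18 N against the stop. After release its height matched the start to within 0.5 mm.
- **Bottle, vial and flask:** In the last picture they stand upright with no visible change. I compared pictures only and did not measure their positions again.
- **Gripper:** It was clear of everything when I handed in.

No check failed. The two cameras differed by 3 to 6 mm on the valve and box positions. I used values in between, and the contacts came where expected.

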